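# Line up the tea tins by size

## Robot

A 7-joint arm with a two-finger parallel gripper is mounted at the origin on the work surface. World frame = base frame: x ahead of the robot, y to its left, z up, the work surface at z = 0. Lengths are in m, angles in rad, forces in N, time in s.
With the tool pointing down it reaches from about 0.425 to 0.95 m from the base axis. Payload 4.7 kg.
Tool frame: the origin (TCP) lies between the finger pads; the fingertips stand 25 mm ahead of it and the grasp point (between the pads) lies 6 mm ahead of it; x points along the fingers, z is the direction in which the jaws open and shut, and the axes are right-handed (so a half turn about x gives the same grasp; the last joint's range is limited). The gripper opens to 85 mm and grips with 20 to 120 N. Pads are 22 mm wide; open, the fingers measure 114 mm over their backs; the gripper's body (76 mm by 85 mm) begins 54 mm behind the grasp point. The pads swing forward as they close: fully open they stand 13 mm farther back than shut.
Start: joints at [-1.342, 0.469, -0.049, 1.532, 0.024, 1.141, -0.082], TCP at [0.172, 0.653, 0.256] pointing down, gripper open.
Joint ranges: [-2.59, 2.59], [-0.33, 1.99], [-1.39, 1.29], [0.1, 2.45], [-1.04, 4.18], [0.21, 1.99], [-2.66, 2.66]. Speed limits (rad/s): [2.57, 2.57, 3.14, 3.14, 3.14, 3.14, 3.14].

## Interface

Orientations are given as a 3x3 rotation matrix whose columns are the frame's x, y, z axes.
In Python, from rig import * gives the robot as it stands. Calls block until the motion is done:
- movep(position, orientation): joint-space move of the TCP to a pose.
- move_l(position, attitude=None, feed=0.15, until_force=None): straight line of the TCP; attitude=None keeps the orientation; feed is the mean speed in m/s. With until_force (N) it stops when the force on the tool has changed by that much, and returns True; else False.
- move_joints(angles): joint-space move.
- command_gripper(opening, newtons=None): finger opening in m; newtons is the grip in N (None keeps the last); returns when the fingers have stopped.
- sleep(seconds).
- inverse_kinematics(position, orientation): joint angles nearest the present ones, or None.
- sense(): the state.
- camera(name): name is "side" or "top"; returns (picture, depth): 420x560x3 uint8, red, green, blue; 420x560 float32, m along the optical axis (not along the pixel's ray), 0 where there is no reading.
- camera_params(name): a dict with "K" (3x3 intrinsics, pixels), "position" and "rotation" of the camera in the world. Camera axes: x right, y down, z forward; pixel columns grow to the right and rows downward; lengths in m; the calibration is good to about 2 mm. A picture is of the moment at which its call begins. camera_params takes no time and is no camera call.
A pose or a line that the arm cannot do raises Unreachable and nothing moves.
- finish_job(): hands the job in, once; it reports no verdict.
The state is a dict: "time_s": time; "joint_pos": joint angles; "qd": joint speeds; "joint_efforts": joint torques, N m; "position": TCP position; "tcp_rot": TCP orientation; "wrist_force": force on the tool from outside, world axes, zero at the start; "ft_torque": the same for the moment, N m; "finger_gap": finger opening in m.
Only numpy, scipy, OpenCV 4.12 (cv2) and the standard library are available. Lean on these libraries where they do the work, as an engineer would, in place of code of your own. Each camera call takes 0.05 s, during which the arm holds its last target. There are 200 camera calls.

## Task

Line up the four steel tea tins in order of size on the copper-coloured tray, one standing upright in the middle of each cork coaster: the smallest at the end next to the glass jar, rising to the largest at the end next to the stack of saucers. Do not knock any tin over, and leave the jar and the saucers where they are.

Things in the scene. Friction and masses are not known exactly. Their poses are not given: they have to be found in the camera images.
- tin_38: The smallest of four lidded brushed-steel tea tins: a closed upright cylinder 38 mm in diameter and 45 mm tall (lid included, which is fixed on), 40 to 90 g. Starts upright on the black worktop nearer the robot than the tray. Origin at the centre of its underside, z up its axis; its yaw does not matter.
- tin_46: The second smallest of four lidded brushed-steel tea tins: a closed upright cylinder 46 mm in diameter and 62 mm tall (lid included, which is fixed on), 60 to 130 g. Starts upright on the black worktop nearer the robot than the tray. Origin at the centre of its underside, z up its axis; its yaw does not matter.
- tin_54: The second largest of four lidded brushed-steel tea tins: a closed upright cylinder 54 mm in diameter and 79 mm tall (lid included, which is fixed on), 90 to 190 g. Starts upright on the black worktop nearer the robot than the tray. Origin at the centre of its underside, z up its axis; its yaw does not matter.
- tin_62: The largest of four lidded brushed-steel tea tins: a closed upright cylinder 62 mm in diameter and 96 mm tall (lid included, which is fixed on), 120 to 260 g. Starts upright on the black worktop nearer the robot than the tray. Origin at the centre of its underside, z up its axis; its yaw does not matter.
- coaster_a: Round cork coaster, 78 mm across, 5 mm thick, fixed on the copper-coloured tray: the one at the robot's left end (+y) of the row. Origin at the centre of its underside, 4 mm above the worktop (a tin stands on its top, 9 mm above the worktop). y runs along the row to the robot's left. Coasters lie in a straight row 90 mm apart; the tray (380 x 150 mm, rim 10 mm high) is turned up to 0.2 rad.
- coaster_b: Round cork coaster, 78 mm across, 5 mm thick, fixed on the copper-coloured tray: the one second from the robot's left. Origin at the centre of its underside, 4 mm above the worktop (a tin stands on its top, 9 mm above the worktop). y runs along the row to the robot's left. Coasters lie in a straight row 90 mm apart; the tray (380 x 150 mm, rim 10 mm high) is turned up to 0.2 rad.
- coaster_c: Round cork coaster, 78 mm across, 5 mm thick, fixed on the copper-coloured tray: the one third from the robot's left. Origin at the centre of its underside, 4 mm above the worktop (a tin stands on its top, 9 mm above the worktop). y runs along the row to the robot's left. Coasters lie in a straight row 90 mm apart; the tray (380 x 150 mm, rim 10 mm high) is turned up to 0.2 rad.
- coaster_d: Round cork coaster, 78 mm across, 5 mm thick, fixed on the copper-coloured tray: the one at the robot's right end (-y) of the row. Origin at the centre of its underside, 4 mm above the worktop (a tin stands on its top, 9 mm above the worktop). y runs along the row to the robot's left. Coasters lie in a straight row 90 mm apart; the tray (380 x 150 mm, rim 10 mm high) is turned up to 0.2 rad.
- jar: Closed clear glass jar with a dark twist cap, 68 mm in diameter, 88 mm tall, standing on the worktop beyond one end of the tray (left or right end varies), 255 mm along the row from the tray's middle. Origin at the centre of its underside. Not to be moved.
- saucers: Stack of white ceramic saucers, 110 mm in diameter, 32 mm tall, standing on the worktop beyond the other end of the tray, opposite the jar. Origin at the centre of its underside. Not to be moved.
Mind the look-alikes: they are no part of the job. What is shaped like the tin_54 but green is not meant.

How it is judged:
At the end, for the whole second after the job is handed in: Each tin stands upright (within 0.08 rad) and at rest on its coaster, its centre within 12 mm of the coaster's centre: smallest on the coaster next to the jar, then second smallest, second largest, and largest next to the saucers. The jar and the saucers are within 20 mm of where they started (((y of jar in the frame of coaster_a above 0 m and horizontal distance between tin_38 and coaster_a below 0.012 m and horizontal distance between tin_46 and coaster_b below 0.012 m and horizontal distance between tin_54 and coaster_c below 0.012 m and horizontal distance between tin_62 and coaster_d below 0.012 m) or (y of jar in the frame of coaster_a below 0 m and horizontal distance between tin_38 and coaster_d below 0.012 m and horizontal distance between tin_46 and coaster_c below 0.012 m and horizontal distance between tin_54 and coaster_b below 0.012 m and horizontal distance between tin_62 and coaster_a below 0.012 m)) and angle between each of tin_38, tin_46, tin_54, tin_62's own z axis and vertical below 0.08 rad and height (world z) of tin_38 between 0.006 and 0.013 m and linear speed of each of tin_38, tin_46, tin_54, tin_62 below 0.02 m/s and angular speed of each of tin_38, tin_46, tin_54, tin_62 below 0.2 rad/s and height (world z) of tin_46 between 0.006 and 0.013 m and height (world z) of tin_54 between 0.006 and 0.013 m and height (world z) of tin_62 between 0.006 and 0.013 m and distance of each of jar, saucers from where it was at the start of the episode below 0.02 m); the robot touches nothing.
It fails at once if a tin is knocked over (tilted more than 0.7 rad) (angle between any of tin_38, tin_46, tin_54, tin_62's own z axis and vertical above 0.7 rad).
It fails at once if the jar or the saucer stack is shifted by more than 20 mm (distance of any of jar, saucers from where it was at the start of the episode above 0.02 m).
It also fails if it takes over 93 s, if anything falls off the work surface, if the arm or the gripper's body presses on something with over 40 N, if the wrist force passes 120 N, or if a joint passes its speed limit or range.

## Working session

There is one attempt and no reset: what is moved stays moved. The work goes in short steps, each a Python script; the robot and the scene stay as the last script left them, time stands still between calls to the robot, and variables do not carry over. Pictures are saved under pics/ and viewed, about 12 in all and at most 16, crops included, and the job is handed in when it is done.

```bash
mkdir -p pics; ls; python3 - <<'E'
from rig import *
import cv2,numpy as np
for n in ("top","side"):
    p,d=camera(n); np.savez(f"{n}0.npz",p=p,d=d)
    cv2.imwrite(f"pics/{n}0.png",cv2.resize(p[...,::-1],None,fx=1.4,fy=1.4,interpolation=cv2.INTER_CUBIC))
    print(n,camera_params(n))
s=sense();print(s["time_s"],s["tcp_rot"],s["finger_gap"])
E
```

```text
pics
top {'K': array([[443.81640601,   0.        , 277.37244749],
       [  0.        , 443.81640601, 214.07443632],
       [  0.        ,   0.        ,   1.        ]]), 'position': array([ 0.40579269, -0.02366726,  0.99234787]), 'rotation': array([[-0.02333704, -0.98408696,  0.17614836],
       [-0.9993765 ,  0.01829426, -0.03019812],
       [ 0.02649507, -0.17674326, -0.98390031]])}
side {'K': array([[425.28605605,   0.        , 282.638332  ],
       [  0.        , 425.28605605, 213.22147307],
       [  0.        ,   0.        ,   1.        ]]), 'position': array([ 0.30730099, -0.54739548,  0.70983808]), 'rotation': array([[ 0.8735914 , -0.37209709,  0.31365878],
       [-0.48654531, -0.65378533,  0.57951567],
       [-0.01057059, -0.65886911, -0.75218333]])}
0.1 [[-3.89437111e-04 -9.66978743e-01  2.54856742e-01]
 [-1.69543305e-03  2.54857033e-01  9.66977258e-01]
 [-9.99998487e-01 -5.55157139e-05 -1.73869851e-03]] 0.08541645913247854
```

View pics/top0.png

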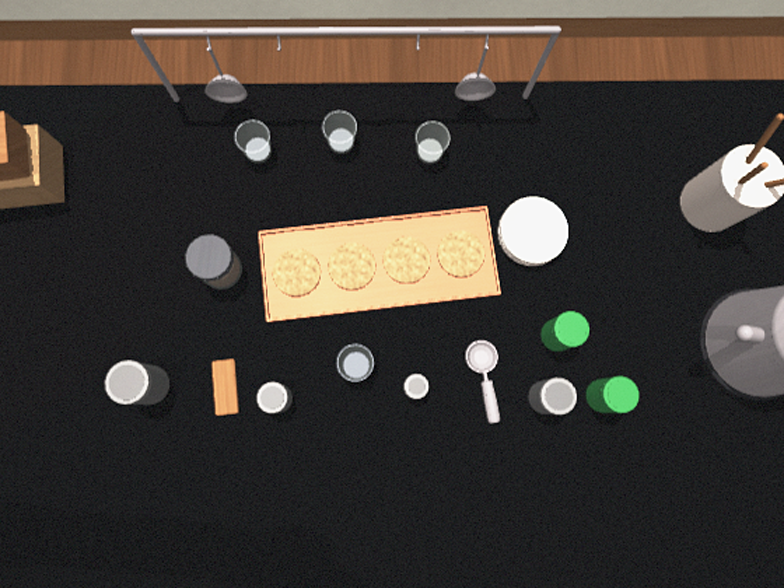

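View pics/side0.png

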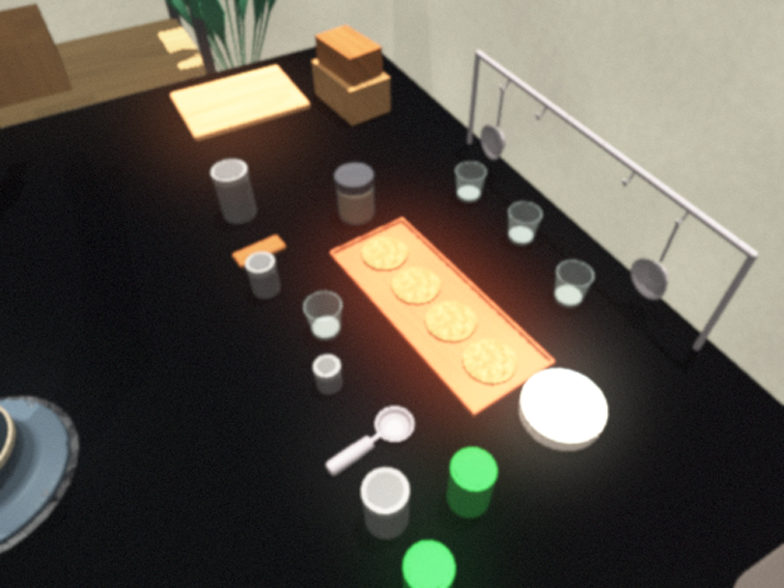

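The top view shows the jar left (+y) of the tray at (213,262) and the saucers right at (533,231). The coasters are at (296,272), (351,266), (406,260) and (461,254).

Grey tin candidates are (127,383), (272,398), (416,387) and (557,396). The green cylinders at (566,331) and (613,395) are the look-alikes, and the clear glass at (355,363) is not a tin. I'll measure lid positions and diameters next.

```bash
cat > h.py <<'E'
from rig import *
import cv2,numpy as np
def ray(n,u,v,z):
    c=camera_params(n);d=c["rotation"]@np.linalg.inv(c["K"])@[u,v,1]
    return (c["position"]+d*(z-c["position"][2])/d[2])[:2]
def pix(n,P):
    c=camera_params(n);q=c["K"]@(c["rotation"].T@(np.array(P)-c["position"]));return q[:2]/q[2]
def lid(n,p,u,v,h,diam,thr=120):
    "lid blob near pixel -> world centre and diameter from contour on plane h"
    m=((p.min(2)>thr)&(p.max(2).astype(int)-p.min(2)<40)).astype(np.uint8)
    cs,_=cv2.findContours(m,cv2.RETR_EXTERNAL,cv2.CHAIN_APPROX_NONE)
    c=max((c for c in cs if cv2.pointPolygonTest(c,(float(u),float(v)),True)>-4),key=cv2.contourArea)
    w=np.array([ray(n,*q,h) for q in cv2.convexHull(c)[:,0]],np.float32)
    (x,y),r=cv2.minEnclosingCircle(w); return np.array([x,y]),2*r
E
python3 - <<'E'
from h import *
top=np.load("top0.npz");side=np.load("side0.npz");S=1/1.4
T={62:(.096,(127,383),(230,170)),46:(.062,(272,398),(261,262)),38:(.045,(416,387),(327,366)),54:(.079,(557,396),(385,490))}
for k,(h,a,b) in T.items():
    for n,i,q in(("top",top,a),("side",side,b)):
        u,v=q[0]*S,q[1]*S
        try:print(k,n,lid(n,i["p"],u,v,h,k),"hand",ray(n,u,v,h),"px",i["p"][int(v),int(u)],"d",i["d"][int(v),int(u)])
        except Exception as e:print(k,n,e,i["p"][int(v),int(u)],ray(n,u,v,h))
for q in((296,272),(351,266),(406,260),(461,254)):print(ray("top",q[0]*S,q[1]*S,.009))
for q in((385,251),(416,286),(451,321),(489,361)):print(ray("side",q[0]*S,q[1]*S,.009))
p=top["p"][...,::-1]
cv2.imwrite("pics/tray.png",cv2.resize(p[135:240,175:365],None,fx=4,fy=4,interpolation=cv2.INTER_CUBIC))
cv2.imwrite("pics/tins.png",np.vstack([cv2.resize(p[225:315,60:250],None,fx=3.5,fy=3.5,interpolation=cv2.INTER_CUBIC)[:290],cv2.resize(p[225:315,270:460],None,fx=3.5,fy=3.5,interpolation=cv2.INTER_CUBIC)[:290]]))
E
```

```text
62 top (array([0.45543334, 0.32278037]), 0.06201856583356857) hand [0.45333948 0.32173767] px [201 196 193] d 0.88075566
62 side (array([0.45749283, 0.32039377]), 0.06686092168092728) hand [0.4598525  0.31822925] px [194 189 184] d 1.0120678
46 top (array([0.43035614, 0.12303486]), 0.04585474357008934) hand [0.42851637 0.12253284] px [216 214 210] d 0.91896015
46 side (array([0.43213326, 0.11925543]), 0.045814529061317444) hand [0.43410224 0.11896652] px [194 192 187] d 0.9125266
38 top (array([ 0.44251832, -0.09129473]), 0.038109853863716125) hand [ 0.44044001 -0.09150278] px [211 206 204] d 0.9391247
38 side (array([ 0.44465047, -0.0939189 ]), 0.04039038345217705) hand [ 0.44474693 -0.09522373] px [199 195 191] d 0.8058807
54 top (array([ 0.4222309 , -0.29669422]), 0.054115161299705505) hand [ 0.42152826 -0.29534119] px [189 191 188] d 0.90891546
54 side (array([ 0.42378697, -0.2992861 ]), 0.05565965920686722) hand [ 0.42399019 -0.30001556] px [217 214 210] d 0.65533715
[0.63006012 0.09421652]
[0.63848511 0.00539051]
[ 0.64698035 -0.08417621]
[ 0.65554672 -0.17449292]
[0.63562604 0.0943271 ]
[ 6.40567657e-01 -2.93506406e-04]
[ 0.65026593 -0.08834555]
[ 0.65773035 -0.17725825]
```

View pics/tray.png

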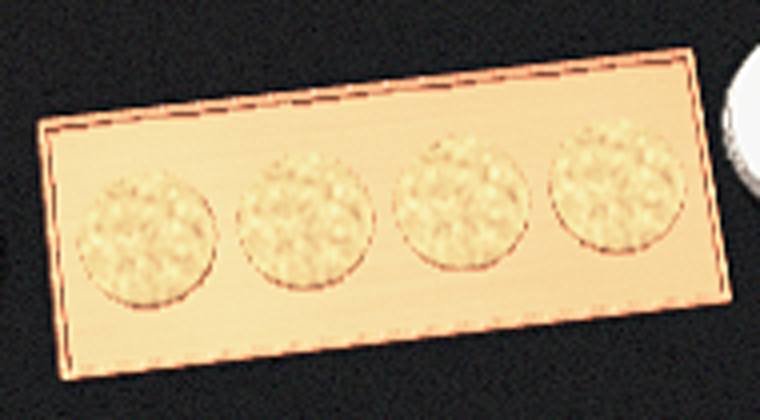

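View pics/tins.png

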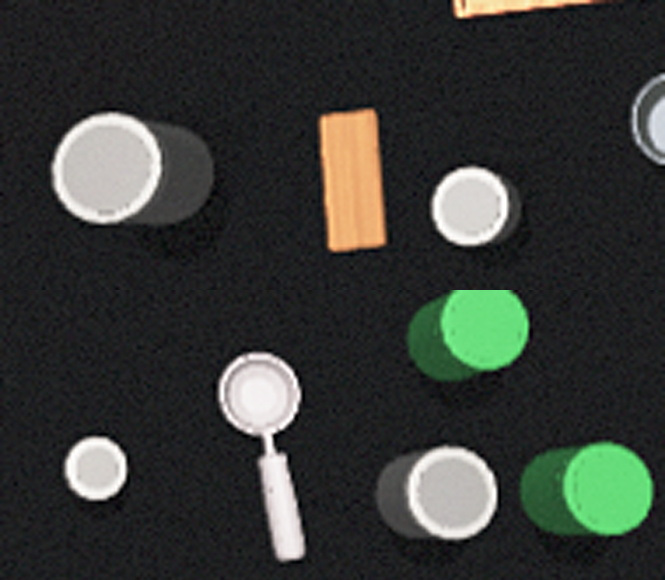

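The measured lid diameters (62, 46, 38 and 54 mm at those four pixels) confirm the four tins. The greens are excluded by colour. The jar is on the +y side, so 38→a, 46→b, 54→c and 62→d. Next I fit the coaster row, locate the greens and check IK.

```bash
cat >> h.py <<'E'
import json
def R(a):
    "tool down, jaw axis (z) at yaw a"
    x=np.array([0,0,-1.]);z=np.array([np.cos(a),np.sin(a),0]);return np.column_stack([x,np.cross(z,x),z])
E
python3 - <<'E'
from h import *
S=1/1.4
tp=np.array([(147.5,239),(306,221),(462,202.5),(617,186)])/4-.375+[175,135]
sp=np.array([(385,251),(416,286),(451,321),(489,361)])*S-.15
def fit(P):
    c=P.mean(0);d=P[0]-P[3];d/=np.linalg.norm(d);Q=np.array([c+d*o for o in(.135,.045,-.045,-.135)])
    return Q,np.arctan2(d[1],d[0])-np.pi/2,np.abs(Q-P).max()
A=fit(np.array([ray("top",*q,.009) for q in tp]));B=fit(np.array([ray("side",*q,.009) for q in sp]))
print(A,B,sep="\n"); Q,yaw,_=fit((A[0]+B[0])/2);print(Q,yaw)
t=np.load("top0.npz");s=np.load("side0.npz");tins={}
for k,h,a,b in((62,.096,(127,383),(230,170)),(46,.062,(272,398),(261,262)),(38,.045,(416,387),(327,366)),(54,.079,(557,396),(385,490))):
    tins[k]=((lid("top",t["p"],a[0]*S,a[1]*S,h,k)[0]+lid("side",s["p"],b[0]*S,b[1]*S,h,k)[0])/2).tolist()
print(tins)
for q in((572,329),(619,395)):print("green",ray("top",q[0]*S,q[1]*S,.079))
json.dump(dict(tins={str(k):v for k,v in tins.items()},co=Q.tolist(),yaw=yaw),open("m.json","w"))
G={62:.068,54:.055,46:.040,38:.028}
for i,k in enumerate((38,46,54,62)):
    for nm,xy,z0 in(("pick",tins[k],0),("place",Q[i],.009)):
        for a in np.arange(-1.6,3.2,.4) if nm=="pick" else(yaw,yaw+np.pi):
            r=[]
            for z in(G[k]+.006+z0,.26):
                j=inverse_kinematics([*xy,z],R(a)); r.append(None if j is None else np.round(j,2).tolist())
            print(k,nm,round(a,2),r[0],"" if None not in r else "X")
E
```

```text
(array([[ 0.62997223,  0.09445598],
       [ 0.63881603,  0.00489155],
       [ 0.64765984, -0.08467288],
       [ 0.65650364, -0.17423731]]), np.float64(0.09842331837038065), np.float64(0.0006564406167623993))
(array([[ 0.63503661,  0.09219418],
       [ 0.64233835,  0.00249087],
       [ 0.64964009, -0.08721244],
       [ 0.65694183, -0.17691576]]), np.float64(0.08121970382264032), np.float64(0.002752774025129953))
[[ 0.63250397  0.09333006]
 [ 0.64057704  0.00369287]
 [ 0.64865011 -0.08594432]
 [ 0.65672318 -0.17558151]] 0.08982151109651104
{62: [0.4564630836248398, 0.32158707082271576], 46: [0.43124470114707947, 0.12114514783024788], 38: [0.4435843974351883, -0.0926068164408207], 54: [0.4230089336633682, -0.297990158200264]}
green [ 0.51977613 -0.32499252]
green [ 0.42089477 -0.38713666]
38 pick -1.6 [-0.43, 0.56, 0.69, 2.26, -0.7, 0.55, -0.8] 
38 pick -1.2 [-0.48, 0.58, 0.76, 2.26, -0.76, 0.58, -0.33] 
38 pick -0.8 [-0.46, 0.58, 0.74, 2.26, -0.75, 0.57, 0.06] 
38 pick -0.4 [-0.45, 0.57, 0.72, 2.26, -0.73, 0.56, 0.44] 
38 pick -0.0 [-0.44, 0.56, 0.7, 2.26, -0.71, 0.55, 0.82] 
38 
[... 2490 characters left out ...]
18] 
62 pick -0.4 [-0.96, 0.53, 0.36, 1.99, -0.29, 0.68, -0.82] 
62 pick -0.0 [-0.92, 0.52, 0.3, 1.98, -0.24, 0.67, -0.47] 
62 pick 0.4 [-0.86, 0.51, 0.23, 1.98, -0.18, 0.67, -0.12] 
62 pick 0.8 [-0.81, 0.51, 0.15, 1.98, -0.12, 0.66, 0.22] 
62 pick 1.2 [-0.75, 0.51, 0.08, 1.97, -0.06, 0.66, 0.57] 
62 pick 1.6 [-0.69, 0.51, 0.0, 1.97, -0.0, 0.66, 0.91] 
62 pick 2.0 [-0.63, 0.51, -0.07, 1.97, 0.06, 0.67, 1.26] 
62 pick 2.4 [-0.57, 0.51, -0.16, 1.96, 0.12, 0.67, 1.6] 
62 pick 2.8 [-0.5, 0.52, -0.24, 1.96, 0.19, 0.68, 1.94] 
62 pick 3.2 [-0.44, 0.53, -0.32, 1.96, 0.25, 0.69, 2.28] 
62 place 0.09 [-0.32, 0.79, 0.8, 1.7, -0.68, 0.95, 0.84] 
62 place 3.23 [-0.45, 0.95, 1.1, 1.71, -0.95, 1.11, -2.1]
```

```bash
cat >> h.py <<'E'
M=json.load(open("m.json"))
G={62:.068,54:.055,46:.040,38:.028}; SL={38:0,46:1,54:2,62:3}
def cyc(k,a,dxy=(0,0)):
    x,y=M["tins"][str(k)]; cx,cy=np.array(M["co"][SL[k]])+dxy; r=R(a); q=R(M["yaw"]); g=G[k]+.006; up=max(.21,g+.14)
    command_gripper(min(.085,k/1000+.026),50)
    movep([x,y,up],r)
    move_l([x,y,g],feed=.15)
    command_gripper(k/1000-.01,50); print(k,"gap",sense()["finger_gap"])
    move_l([x,y,up],feed=.2)
    print("lifted gap",sense()["finger_gap"])
    move_l([cx,cy,up],q,feed=.25)
    move_l([cx,cy,g+.022],feed=.15); sleep(.2)
    hit=move_l([cx,cy,g+.005],feed=.03,until_force=4); s=sense()
    print("touch",hit,s["position"][2]-g,s["wrist_force"])
    command_gripper(k/1000+.02); move_l([cx,cy,up],feed=.2)
    print("t",sense()["time_s"])
def snap(tag,names=("top","side"),f=1.4):
    for n in names:
        p,d=camera(n);np.savez(f"{n}{tag}.npz",p=p,d=d)
        cv2.imwrite(f"pics/{n}{tag}.png",cv2.resize(p[...,::-1],None,fx=f,fy=f,interpolation=cv2.INTER_CUBIC))
E
python3 - <<'E'
from h import *
cyc(62,M["yaw"])
snap("1",("side",))
E
```

```text
62 gap 0.06117640383837972
lifted gap 0.06114054109985187
touch True 0.009972203837858407 [-1.1657582  -0.24514774  3.26623267]
t 9.2083
```

View pics/side1.png

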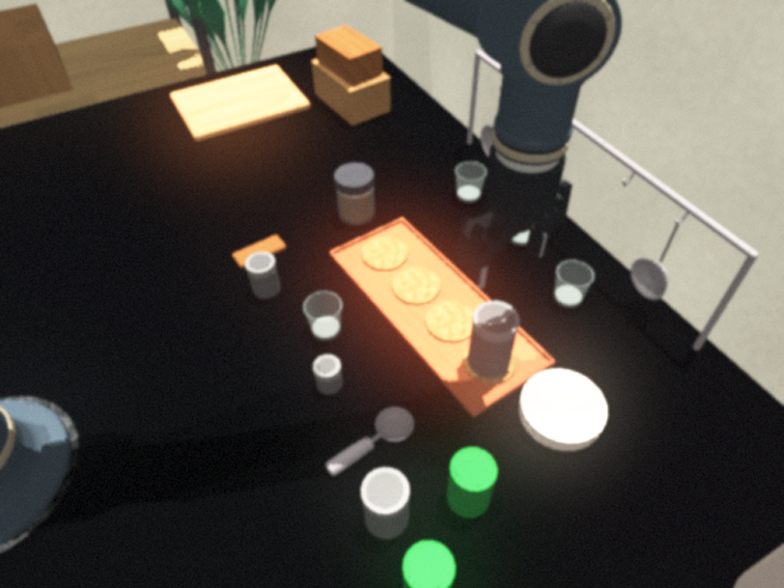

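The side view shows tin_62 upright on the right-end coaster (base at about (490,370)), with everything else undisturbed. I'll place the rest.

```bash
python3 - <<'E'
from h import *
cyc(54,.6); cyc(46,M["yaw"]); cyc(38,M["yaw"])
movep([.45,.45,.3],R(.09))
snap("2",f=1.4)
E
```

```text
54 gap 0.05293689215973516
lifted gap 0.05305886313156343
touch True 0.010062202687872376 [-1.43047141  0.07164669  5.03589526]
t 17.1333
46 gap 0.04495596171476264
lifted gap 0.044954098486506396
touch True 0.009955240231819942 [-0.23905125  0.20986332  4.6817826 ]
t 25.1833
38 gap 0.03690694189881635
lifted gap 0.03682894187675408
touch True 0.009897572107447405 [ 0.35762738 -0.10102467  4.15235196]
t 33.35
```

View pics/top2.png

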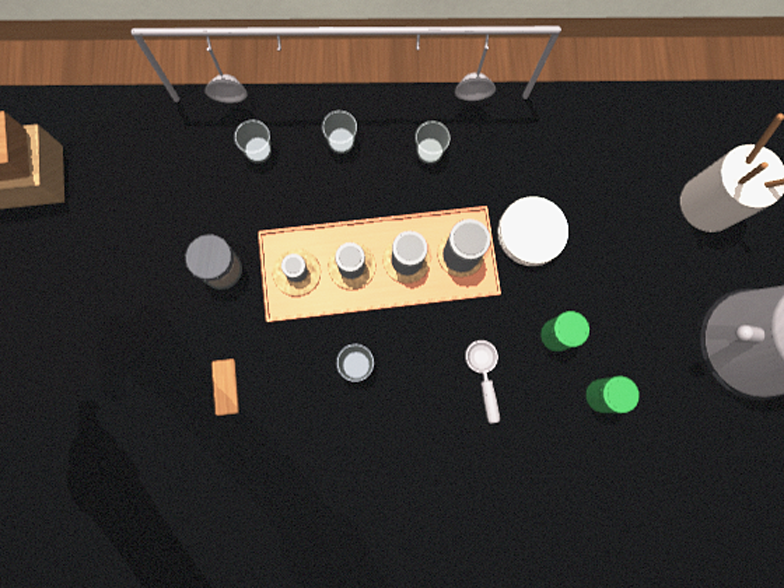

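View pics/side2.png

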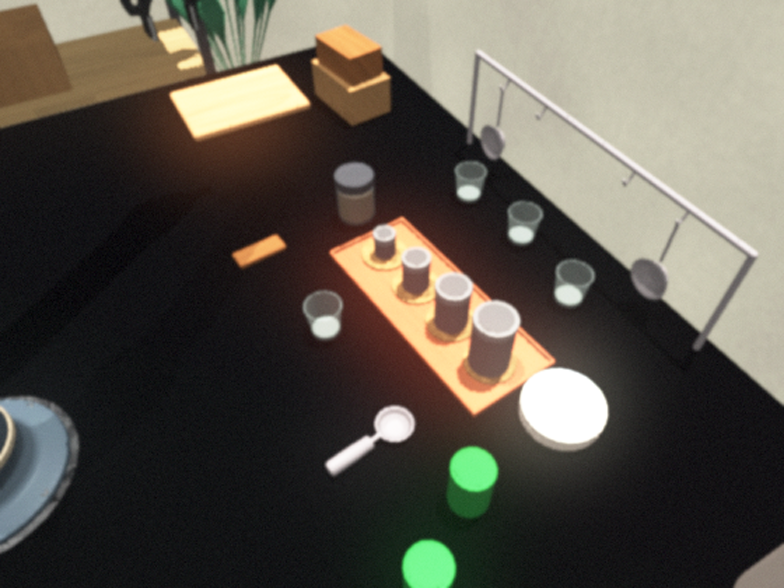

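All four tins stand in order on their coasters. I'll check centring per camera, comparing each lid with the coaster measured in the same camera.

```bash
python3 - <<'E'
from h import *
C={"top":[[.62997,.09446],[.63882,.00489],[.64766,-.08467],[.6565,-.17424]],"side":[[.63504,.09219],[.64234,.00249],[.64964,-.08721],[.65694,-.17692]]}
P={"top":[(292,268),(349,259),(408,248),(470,240)],"side":[(384,234),(416,259),(453,288),(495,322)]}
for n in C:
    p=np.load(n+"2.npz")["p"]
    for i,k in enumerate((38,46,54,62)):
        h=[.045,.062,.079,.096][i]+.009;u,v=np.array(P[n][i])/1.4
        hd=ray(n,u,v,h)-C[n][i]
        try:
            c,d=lid(n,p,u,v,h,k); print(n,k,"off mm",np.round((c-C[n][i])*1e3,1),"diam",round(d*1e3,1),"hand",np.round(hd*1e3,1))
        except Exception as e: print(n,k,e,"hand",np.round(hd*1e3,1))
E
```

```text
top 38 off mm [ 1.2 -0.7] diam 37.3 hand [-3.7  0.5]
top 46 off mm [0.2 0.7] diam 46.0 hand [-4.   1.6]
top 54 off mm [-0.4  0.1] diam 53.8 hand [-1.6  1.8]
top 62 off mm [-1.8  1.1] diam 61.7 hand [-4.2  0.1]
side 38 off mm [-1.6 -0.9] diam 42.3 hand [-3.2 -3.7]
side 46 off mm [-2.2 -0.6] diam 46.6 hand [-3.2 -3.4]
side 54 off mm [ 0.1 -1.5] diam 56.3 hand [-3.3 -3.8]
side 62 off mm [-0.2  0.9] diam 65.4 hand [-4.8 -4. ]
```

All tins are within about 2.5 mm of centre by the fitted lids, against a 12 mm limit. The arm is clear, so I'm handing in.

```bash
python3 -c "
from rig import *
print(sense()['time_s']);print(finish_job())"
```

```text
34.9667
the job is handed in; nothing more can be done
None
```

I placed all four tins on the tray in size order and handed the job in at 35 s of the 93 s allowed. The jar is on the robot's left, so the 38 mm tin is on coaster a, the 46 on b, the 54 on c and the 62 on d, next to the saucers.

- **Centring:** in the final pictures all four tins stand upright on their coasters. The fitted lid centres are within about 2.5 mm of the coaster centres in both cameras. Cruder hand-read pixel positions gave up to about 6 mm, which is still inside the 12 mm limit.
- **Jar and saucers:** they look unmoved in the pictures before and after; I did not measure their positions numerically.
- **Side-camera fits:** some side-camera lid diameters came out 2–4 mm too large, probably because part of the tin wall was included. I trusted the top-camera fits more.
- **Failures:** no check failed. The hand-in itself reports no verdict.

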